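# Zero the batch counter and dock it in its bracket

### The arm

A 6-joint arm with a two-finger parallel gripper is mounted at the origin on a cart in front of the work surface, level with it; the furniture and walls round the work are solid. World frame = base frame: x ahead of the robot, y to its left, z up, the work surface at z = 0. Lengths are in m, angles in degrees, forces in N, time in s.
With the tool pointing down it reaches from about 0.35 to 0.875 m from the base axis. Payload 4.2 kg.
Tool frame: the origin (TCP) lies at the very end of the fingers, on their centre line; the grasp point (between the pads) lies 19 mm behind it; z points along the fingers, y is the line along which they close (so a half turn about z gives the same grasp; the last joint's range is limited). The gripper opens to 85 mm and grips with 20 to 120 N. Pads are 22 mm wide; open, the fingers measure 114 mm over their backs; the gripper's body (76 mm by 85 mm) begins 54 mm behind the grasp point. The pads swing forward as they close: fully open they stand 13 mm farther back than shut.
Start: joints at [86.666, 22.042, 0.453, 0, -68.411, -14.817], TCP at [0.195, 0.594, 0.231] pointing down, gripper open.
Joint ranges: [-179.83, 179.83], [-69.29, 118.12], [-61.27, 80.66], [-181.25, 117.63], [-171.15, -9.14], [-177.46, 177.46]. Speed limits (degrees/s): [159.86, 159.86, 180, 180, 180, 180].

### API

Orientations are given as a 3x3 rotation matrix whose columns are the frame's x, y, z axes.
In Python, from plant import sensors, viewer, r gives the robot as it stands.
- The arm moves only by the shell command python3 -m pendant 'ROWS' [OPENING] [FORCE]. ROWS is JSON, a list that holds one entry, the list of rows, each a list of 4 numbers: the shift along the tool's x, y, z as a fraction of full scale, then the turn about the tool's z as a fraction of full scale. A call has 1 to 20 rows; each row shifts and turns the commanded pose from where the row before left it, along the tool's axes as they then stand; what a row does not reach is not made up. Full scale, the value 1, is 80 cm for a shift and 90 degrees for a turn. A row lasts 1/12 s, in which the tool goes at most 41.7 mm and 7.16 degrees, less where a joint would pass 70% of its speed; a pose out of reach is approached as far as the arm can. A call with a number of a shift or a turn outside -1 to 1 is refused whole. A call with a gripper value outside its range is refused whole. OPENING is the opening, from 0 (shut) to 1 (fully open), set as the call begins (- or left out, the last holds). The fingers move at their own pace and stop on an object; FORCE is the grip in N (left out, the last holds). Time passes only in rows, so rows that do not move let the fingers close. It gives the time, the measured TCP pose, the force, the opening and the grip force at its end, in the units of the state.
- sensors.observe(): the state, without advancing time (a new reading comes with each control period).
- viewer.camera(name): name is "scene" or "top" or "wrist"; returns the picture (480x640x3 uint8, red, green, blue); there is no depth.
- viewer.get_calibration(name): a dict with "K" (3x3 intrinsics, pixels), "world_to_cam" (4x4, takes a point from world to camera coordinates); the wrist camera has in their place "tool_from_camera" (4x4, takes a point from camera to tool coordinates, whose origin is the TCP and whose axes are the flange's). Camera axes: x right, y down, z forward; pixel columns grow to the right and rows downward; lengths in m; the calibration is good to about 2 mm. A picture is of the moment at which its call begins: read the wrist's pose just before it. get_calibration takes no time and is no camera call.
- r.close_job(): hands the job in; it is judged then, once.
Trained networks look in the newest picture that a camera, given by its name, has taken for a name from the list of things; names that differ only in an ending like _2 or _b are one class to them, and where a whole thing is asked for, a point or a joint stands for the part that bears it (a point fixed in the world has none). Each returns a list of dicts, best first, with "conf" (0 to 1); they miss things now and then, are a little off and sometimes report something else, mostly with a low value. They report only what shows in the picture. A call takes as long as a camera call.
- viewer.look_for(camera, name): "rect" ([centre column, centre row, width, height] as shares, 0 to 1, of the picture: columns of its width, rows of its height, round what is visible of it).
The state is a dict: "time_s": time; "qpos": joint angles; "dq": joint speeds; "joint_efforts": joint torques, N m; "ee_pos": TCP position; "tcp_rot": TCP orientation; "wrist_force": force on the tool from outside, world axes, zero at the start; "wrist_torque": the same for the moment, N m; "gripper_width": finger opening in m; "finger_force": force on a finger pad.
Only numpy, scipy, OpenCV 4.12 (cv2) and the standard library are available. Lean on these libraries where they do the work, as an engineer would, in place of code of your own. Each camera call takes 0.05 s, during which the arm holds its last target. There are 200 camera calls.

### The job

A new batch is starting: lift the push-button batch counter out of its plywood cradle and stand it upright on the open bench, and let go. There, push its plunger fully down and let it up again, one step at a time, until the raised zero bar on the drum stands at the fixed mark on the housing; then set the counter down into the dark steel bracket, flat on its floor between the two cheeks, with the drum still at zero. Leave the other things on the bench where they are.

Things in the scene. Friction and masses are not known exactly. Their poses are not given: they have to be found in the camera images.
- counter: Batch counter, starts in the cradle: grey box 64 mm (own x) by 52 mm (own y) by 40 mm high, 0.3 to 0.5 kg, on it an aluminium drum (51 mm across, top at 49 mm) with a plunger in its middle (top at 62 mm). A 7 mm black block on the top edge of its -x side is the fixed mark. Origin: centre of underside, z up. Grip the box's sides, fingertips some 14 mm above the underside.
- plunger_top (a point): Centre of the rounded top of the conical steel plunger (11 mm wide on top, 32 mm where it leaves the drum; its slope is too flat to be gripped), 62 mm above the counter's underside; moves down with the plunger.
- plunger (a joint): Plunger travel in m: 0 up (sprung), 0.007 fully down (stop). Takes 2 N to start, 6 to 9 N at its peak early on the way, then 4 N to the stop; each full press, then release, steps the drum once. A press that is not full may not step it.
- drum (a joint): Drum angle in rad, counterclockwise from above. Each full press adds pi/4 (8 stations, it clicks into each, 0.03 rad of play); it cannot be stepped back. 0 (or 2 pi, a whole turn later): the raised black bar on the drum stands at the fixed mark. It starts two to five steps before zero. The other stations carry 1 to 7 black dots, that many steps past zero.
- drum_bar (a point): The raised black zero bar on the drum top (8 by 7 mm, 2 mm high), 21 mm from the drum's axis.
- counter_mark (a point): Top of the fixed mark on the housing, 29 mm from the drum's axis towards the counter's -x.
- cradle: Fixed plywood storage cradle, 94 mm (x) by 56 mm (y): floor 8 mm thick, two cheeks 10 mm thick, 74 mm apart along its x, reaching 61 mm above the bench. The counter stands on its floor with its x along the cradle's x, so only its sides facing +-y can be gripped there. Origin: centre of the underside.
- bracket: Fixed dark steel bracket, 84 mm (x) by 79 mm (y): floor 8 mm thick, cheeks 59 mm apart across its y, tops at 63 mm above the bench flared outward to about 80 mm apart; low lips at front and back, 76 mm apart along x, 4 mm above the floor. The counter goes in with its x along the bracket's x, either way round, held by its sides facing +-x. Origin: centre of the underside.
- outlet (a point): Lower face of the power outlet that hangs over the back of the bench (box 80 by 100 by 170 mm going up from this point, cables drooping below it): keep the arm and wrist clear of it, passing on the robot's side.
- cork_block: Bystander: wooden sanding block 58x100x34 mm. Origin at its underside's centre.
- filler_tin: Bystander: round tin 66 mm across, 54 mm high. Origin at its underside's centre.
- battery_pack: Bystander: black battery pack 68x112x63 mm. Origin at its underside's centre.
- blue_tape: Bystander: roll of tape 100 mm across, 24 mm high. Origin at its underside's centre.

How it is judged (in metres and radians):
On the way, in this order (a step that is already met when the one before it is completed fails the run):
1. the counter stands upright on the open bench, away from cradle and bracket, let go (height (world z) of counter below 0.004 m and angle between counter's own z axis and vertical below 0.1 rad and horizontal distance between counter and cradle above 0.085 m and horizontal distance between counter and bracket above 0.085 m and contact force between the fingers and counter below 0.3 N and linear speed of counter below 0.03 m/s), for 0.2 s.
2. there, the drum has been stepped to zero and the plunger is up (height (world z) of counter below 0.004 m and angle between counter's own z axis and vertical below 0.1 rad and horizontal distance between counter and cradle above 0.085 m and horizontal distance between counter and bracket above 0.085 m and (value of joint drum between -0.2 and 0.2 rad or value of joint drum between 6.0832 and 6.4832 rad) and value of joint plunger below 0.002 m and contact force between the fingers and counter below 0.3 N), for 0.2 s.
At the end, for the whole second after the job is handed in: The counter stands upright (within 0.08 rad) and at rest on the bracket's floor between cheeks and lips (centre within 9 mm along x and 6 mm along y, underside 5 to 11 mm above the bench, square within 0.15 rad, either way round), its plunger up and its drum within 0.2 rad of zero, and is let go (x of counter in the frame of bracket between -0.009 and 0.009 m and y of counter in the frame of bracket between -0.006 and 0.006 m and z of counter in the frame of bracket between 0.005 and 0.011 m and angle between counter's own z axis and vertical below 0.08 rad and angle between the x axis of counter and the x axis of bracket, either way round below 0.15 rad and (value of joint drum between -0.2 and 0.2 rad or value of joint drum between 6.0832 and 6.4832 rad) and value of joint plunger below 0.002 m and contact force between the fingers and counter below 0.1 N and linear speed of counter below 0.02 m/s); the robot touches nothing.
It fails at once if the counter is tipped over (more than 0.6 rad) (angle between counter's own z axis and vertical above 0.6 rad).
It fails at once if a bystander (cork block, tin, battery pack or tape roll) is moved more than 25 mm (distance of any of cork_block, filler_tin, battery_pack, blue_tape from where it was at the start of the episode above 0.025 m).
It also fails if it takes over 72 s, if anything falls off the work surface, if the arm or the gripper's body presses on something with over 40 N, if the wrist force passes 120 N, or if a joint passes its speed limit or range.

## Working session

There is one attempt and no reset: what is moved stays moved. The work goes in short steps, Python scripts to look and compute and a shell command to move; the robot and the scene stay as the last step left them, time stands still between calls to the robot, and variables do not carry over. Pictures are saved under pics/ and viewed, at most 13 in all, crops included, and the job is handed in when it is done.

```bash
mkdir -p pics; ls; cat > h.py <<'E'
from plant import sensors, viewer, r
import numpy as np, cv2
def save(cam,fn,crop=None,scale=1):
    im=viewer.camera(cam)
    if crop: im=im[crop[1]:crop[3],crop[0]:crop[2]]
    if scale!=1: im=cv2.resize(im,None,fx=scale,fy=scale,interpolation=cv2.INTER_CUBIC)
    cv2.imwrite('pics/'+fn,im[:,:,::-1])
def w2c(cam,st=None):
    c=viewer.get_calibration(cam); K=np.array(c['K'])
    if 'world_to_cam' in c: return K,np.array(c['world_to_cam'])
    st=st or sensors.observe()
    T=np.eye(4); T[:3,:3]=np.array(st['tcp_rot']); T[:3,3]=st['ee_pos']
    return K,np.linalg.inv(T@np.array(c['tool_from_camera']))
def pix(cam,P,st=None):
    K,M=w2c(cam,st); p=np.c_[np.atleast_2d(P),np.ones(len(np.atleast_2d(P)))]@M.T
    q=p[:,:3]@K.T; return q[:,:2]/q[:,2:]
def world(cam,uv,z,st=None):
    K,M=w2c(cam,st); R,t=M[:3,:3],M[:3,3]; o=-R.T@t
    d=R.T@np.linalg.inv(K)@np.array([uv[0],uv[1],1.]); return o+d*(z-o[2])/d[2]
E
python3 - <<'E'
from h import *
s=sensors.observe(); print(s['time_s'],s['ee_pos'],np.round(s['tcp_rot'],3).tolist(),s['gripper_width'])
for c in('top','scene','wrist'):
    save(c,c+'0.png')
    if c!='scene':
        K,M=w2c(c); print(c,K[0,0],np.round(-M[:3,:3].T@M[:3,3],3),np.round(M[:3,:3],2).tolist())
print(viewer.get_calibration('wrist')['tool_from_camera'])
for n in['counter','plunger_top','counter_mark','drum_bar','cradle','bracket','outlet','cork_block','filler_tin','battery_pack','blue_tape']:
    for d in viewer.look_for('top',n)[:2]:
        b=d['rect']; u=(b[0]*640,b[1]*480); print(n,round(d['conf'],2),np.round(u),round(b[2]*640),round(b[3]*480),np.round(world('top',u,0.04),3))
E
```

```text
pics
0.0 [0.19449979 0.59335494 0.23023871] [[0.95, -0.312, -0.001], [-0.312, -0.95, -0.002], [0.0, 0.002, -1.0]] 0.08502640509681537
top 453.7310347201411 [0.265 0.03  1.639] [[-0.32, -0.95, -0.0], [-0.93, 0.31, -0.22], [0.21, -0.07, -0.98]]
wrist 359.4587361868358 [0.268 0.57  0.373] [[-0.31, -0.95, 0.0], [-0.91, 0.3, 0.3], [-0.29, 0.09, -0.95]]
[[-3.82931332e-04 -9.53235627e-01 -3.02227882e-01  7.70576368e-02]
 [ 9.99999919e-01 -3.26500288e-04 -2.37236861e-04 -5.60042709e-04]
 [ 1.27465138e-04 -3.02227948e-01  9.53235674e-01 -1.42813498e-01]
 [ 0.00000000e+00  0.00000000e+00  0.00000000e+00  1.00000000e+00]]
counter 0.8 [325. 292.] 18 21 [ 0.434 -0.038  0.04 ]
plunger_top 0.57 [326. 290.] 10 10 [ 0.439 -0.044  0.04 ]
counter_mark 0.66 [324. 293.] 19 20 [ 0.432 -0.033  0.04 ]
cradle 0.72 [269. 315.] 23 17 [0.42  0.173 0.04 ]
cradle 0.59 [326. 293.] 19 29 [ 0.431 -0.041  0.04 ]
bracket 0.65 [398. 255.] 31 26 [ 0.477 -0.33   0.04 ]
bracket 0.64 [268. 313.] 21 16 [0.429 0.173 0.04 ]Traceback (most recent call last):
  File "<stdin>", line 9, in <module>
ValueError: it knows: battery_pack, blue_tape, bracket, cork_block, counter, counter_mark, cradle, drum, drum_bar, filler_tin, plunger, plunger_top
```

View pics/top0.png

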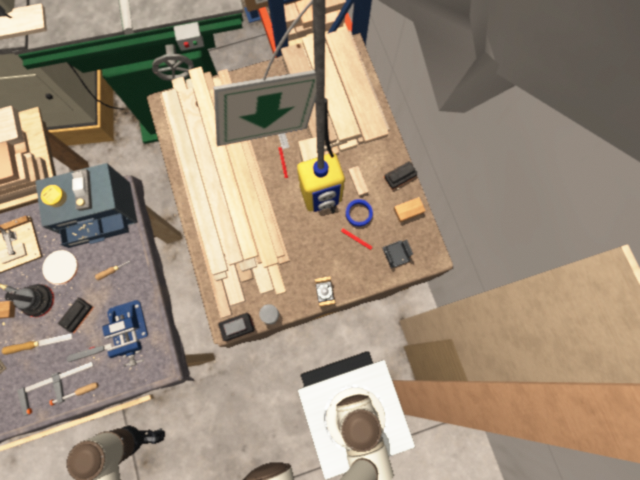

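View pics/scene0.png

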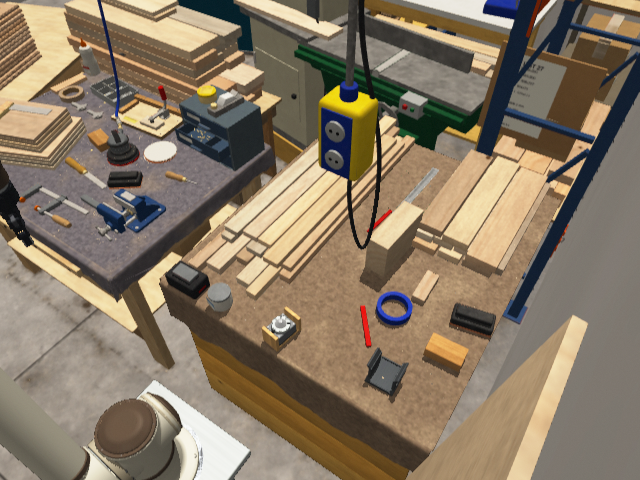

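```bash
python3 - <<'E'
from h import *
for n,z in[('cork_block',.034),('filler_tin',.054),('battery_pack',.063),('blue_tape',.024)]:
    for d in viewer.look_for('top',n)[:1]:
        b=d['rect']; u=(b[0]*640,b[1]*480); print(n,round(d['conf'],2),np.round(u),round(b[2]*640),round(b[3]*480),np.round(world('top',u,z/2),3))
E
```

```text
cork_block 0.73 [410. 209.] 33 23 [ 0.63  -0.437  0.017]
filler_tin 0.65 [269. 316.] 20 16 [0.419 0.175 0.027]
battery_pack 0.6 [235. 325.] 36 30 [0.423 0.294 0.032]
blue_tape 0.84 [358. 212.] 27 27 [ 0.682 -0.251  0.012]
```

The top view shows the counter in its cradle at px (325,292), the bracket at (398,255), the tin and battery pack at (269,315) and (235,325), and the tape and cork block on the right. The scene view agrees, and the outlet hangs far behind the work area. The bench between the cradle and bracket is open, apart from a red pencil farther back.

```bash
python3 -m pendant '[[[0.015,0.018,0,0],[0.028,0.034,0,0],[0.028,0.034,0,0],[0.028,0.034,0,0],[0.028,0.034,0,0],[0.028,0.034,0,0],[0.028,0.034,0,0],[0.028,0.034,0,0],[0.028,0.034,0,0],[0.028,0.034,0,0],[0.028,0.034,0,0],[0.028,0.034,0,0],[0.028,0.034,0,0],[0.028,0.034,0,0],[0.028,0.034,0,0],[0.028,0.034,0,0],[0.028,0.034,0,0],[0.028,0.034,0,0],[0.028,0.034,0,0],[0.015,0.018,0,0]]]' 1
python3 - <<'E'
from h import *
s=sensors.observe(); print(s['ee_pos'],s['qpos'])
save('wrist','w1.png')
s=sensors.observe(); print(s['ee_pos'])
for n,z in [('counter',.05),('plunger_top',.07),('cradle',.061),('counter_mark',.05),('drum_bar',.059)]:
    for d in viewer.look_for('wrist',n)[:1]:
        b=d['rect']; u=(b[0]*640,b[1]*480); print(n,round(d['conf'],2),np.round(u),round(b[2]*640),round(b[3]*480),np.round(world('wrist',u,z),3))
E
```

```text
time_s: 2.32
ee_pos: [0.4398, -0.0345, 0.2316]
tcp_rot: [[0.949, -0.314, 0.001], [-0.314, -0.949, -0.0], [0.001, 0.0, -1.0]]
wrist_force: [0.3, 0.4, 0.7]
gripper_width: 0.0855
finger_force: 0.0
[ 0.4398419  -0.03447072  0.23158107] [ 1.67742319e+01  3.75210476e+00 -2.37968100e+01  3.10312699e-02
 -6.24132992e+01  5.49224717e+01]
[ 0.44047804 -0.03542197  0.2314091 ]
counter 0.97 [316. 211.] 64 81 [ 0.441 -0.034  0.05 ]
plunger_top 0.98 [316. 218.] 34 34 [ 0.439 -0.032  0.07 ]
cradle 0.65 [317. 212.] 76 118 [ 0.442 -0.033  0.061]
counter_mark 0.6 [313. 209.] 61 77 [ 0.443 -0.03   0.05 ]
drum_bar 0.78 [319. 217.] 54 59 [ 0.436 -0.033  0.059]
```

View pics/w1.png

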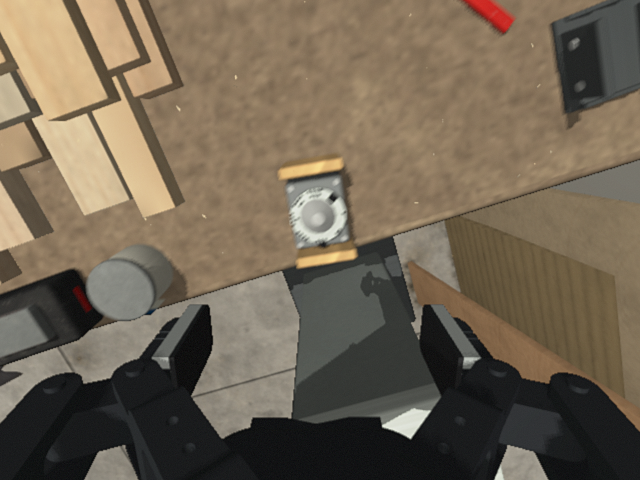

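The wrist view shows the counter at about (318,213), between plywood cheeks at (311,169) and (327,257). It is turned about 10° from the tool, with the bracket at top right and the bench edge in front. Next I'll refine the yaw and read the drum.

```bash
python3 - <<'E'
from h import *
s=sensors.observe()
im=viewer.camera('wrist')
hsv=cv2.cvtColor(im,cv2.COLOR_RGB2HSV)
m=((hsv[:,:,1]>110)&(hsv[:,:,2]>150)&(hsv[:,:,0]<30)).astype(np.uint8)
m[:140]=0;m[290:]=0;m[:,:260]=0;m[:,375:]=0
n,l,st,c=cv2.connectedComponentsWithStats(m)
for i in range(1,n):
    if st[i,4]>100:
        pts=np.argwhere(l==i)[:,::-1].astype(np.float32)
        box=cv2.boxPoints(cv2.minAreaRect(pts)); W=np.array([world('wrist',p,.061,s)[:2] for p in box])
        e=[W[1]-W[0],W[2]-W[1]]; 
        print(st[i],np.round(box).tolist(),np.round(W,3).tolist(),[ (round(np.hypot(*v),3),round(np.degrees(np.arctan2(v[1],v[0])),1)) for v in e])
c=im[145:285,250:390]; cv2.imwrite('pics/w1c.png',cv2.resize(c,(560,560),interpolation=cv2.INTER_CUBIC)[:,:,::-1])
E
```

```text
[280 157  64  22 655] [[279.0, 167.0], [342.0, 156.0], [344.0, 167.0], [281.0, 178.0]] [[0.489, -0.014], [0.481, -0.068], [0.472, -0.067], [0.48, -0.012]] [(np.float64(0.055), np.float64(-98.4)), (np.float64(0.01), np.float64(173.2))]
[298 249  59  18 531] [[297.0, 257.0], [355.0, 248.0], [357.0, 258.0], [299.0, 267.0]] [[0.407, -0.002], [0.399, -0.056], [0.389, -0.054], [0.397, 0.0]] [(np.float64(0.055), np.float64(-98.4)), (np.float64(0.01), np.float64(172.4))]
```

View pics/w1c.png

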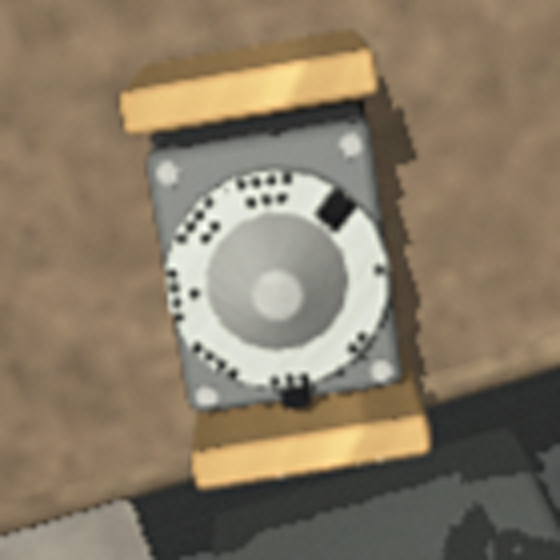

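The drum shows three dots at the mark (crop 295,385), and the bar at (335,208) is 5 steps short of zero. The mark points toward the robot, the counter sits at about (0.440,−0.035), and its yaw is about −8.3°. I'll turn −10° about tool z and descend.

```bash
python3 -m pendant '[[[0,0,0,-0.056],[0,0,0.02,-0.055],[0,0,0.034,0],[0,0,0.034,0],[0,0,0.034,0],[0,0,0.034,0],[0,0,0.034,0],[0,0,0.034,0],[0,0,0.025,0],[0,0,0.014,0],[0,0,0,0],[0,0,0,0]]]' 1
```

```text
time_s: 3.67
ee_pos: [0.4391, -0.0311, 0.0209]
tcp_rot: [[0.99, -0.14, -0.001], [-0.14, -0.99, -0.0], [-0.001, 0.001, -1.0]]
wrist_force: [0.8, 0.3, 0.0]
gripper_width: 0.085
finger_force: 0.0
```

```bash
python3 -m pendant '[[[0,0.004,0,0],[0,0,0,0],[0,0,0,0]]]' 1; python3 -m pendant '[[[0,0,0,0],[0,0,0,0],[0,0,0,0],[0,0,0,0],[0,0,0,0],[0,0,0,0],[0,0,0,0],[0,0,0,0]]]' 0 40
```

```text
time_s: 3.92
ee_pos: [0.4394, -0.0348, 0.022]
tcp_rot: [[0.99, -0.142, 0.002], [-0.142, -0.99, 0.001], [0.002, -0.001, -1.0]]
wrist_force: [0.2, 0.2, 0.3]
gripper_width: 0.0852
finger_force: 0.0
time_s: 4.58
ee_pos: [0.4391, -0.0348, 0.0216]
tcp_rot: [[0.99, -0.142, 0.001], [-0.142, -0.99, 0.0], [0.001, -0.0, -1.0]]
wrist_force: [-1.3, 0.4, 6.2]
gripper_width: 0.0514
finger_force: 41.9
```

```bash
python3 -m pendant '[[[0,0,-0.01,0],[0,0,-0.02,0],[0,0,-0.02,0],[0,0,-0.02,0],[0,0,-0.02,0],[0,0,-0.008,0],[0.004,0.014,0,0],[0.008,0.028,0,0],[0.009,0.03,0,0],[0.009,0.03,0,0],[0.009,0.03,0,0],[0.007,0.024,0,0],[0.004,0.014,0,0],[0,0,0.01,0],[0,0,0.02,0],[0,0,0.02,0],[0,0,0.02,0],[0,0,0.015,0],[0,0,0,0],[0,0,0,0]]]' 0 60
```

```text
time_s: 6.25
ee_pos: [0.458, -0.1747, 0.0304]
tcp_rot: [[0.99, -0.141, -0.003], [-0.141, -0.99, 0.0], [-0.003, 0.0, -1.0]]
wrist_force: [-0.3, 0.1, -4.0]
gripper_width: 0.0508
finger_force: 65.1
```

```bash
python3 -m pendant '[[[0,0,0.006,0],[0,0,0.006,0],[0,0,0.004,0],[0,0,0.003,0],[0,0,0.001,0],[0,0,0,0],[0,0,0,0]]]'
```

```text
time_s: 6.83
ee_pos: [0.4591, -0.1753, 0.0154]
tcp_rot: [[0.99, -0.142, 0.0], [-0.142, -0.99, -0.0], [0.0, -0.0, -1.0]]
wrist_force: [-0.5, -0.2, -4.6]
gripper_width: 0.0508
finger_force: 65.2
```

```bash
python3 -m pendant '[[[0,0,0.001,0],[0,0,0.0005,0],[0,0,0,0]]]';  python3 -m pendant '[[[0,0,0.0005,0],[0,0,0.0005,0],[0,0,0,0]]]'
```

```text
time_s: 7.08
ee_pos: [0.4589, -0.1753, 0.0141]
tcp_rot: [[0.99, -0.142, 0.0], [-0.142, -0.99, 0.0], [0.0, -0.0, -1.0]]
wrist_force: [-0.5, -0.2, -3.2]
gripper_width: 0.0507
finger_force: 65.2
time_s: 7.33
ee_pos: [0.459, -0.1753, 0.0138]
tcp_rot: [[0.99, -0.142, 0.0], [-0.142, -0.99, -0.0], [0.0, 0.0, -1.0]]
wrist_force: [-1.6, 0.3, 1.6]
gripper_width: 0.0507
finger_force: 65.9
```

```bash
python3 -m pendant '[[[0,0,0,0],[0,0,0,0],[0,0,0,0],[0,0,0,0],[0,0,-0.02,0],[0,0,-0.035,0],[0,0,-0.04,0],[0,0,-0.04,0],[0,0,-0.035,0],[0,0,-0.02,0],[0,0,0,0],[0,0,0,0]]]' 1
python3 - <<'E'
from h import *
import json
s=sensors.observe(); print(s['ee_pos'])
im=viewer.camera('wrist'); cv2.imwrite('pics/w2.png',im[:,:,::-1])
for n,z in [('counter',.045),('plunger_top',.062),('plunger',.056),('drum',.049),('counter_mark',.04),('drum_bar',.051),('bracket',.04)]:
    for d in viewer.look_for('wrist',n)[:1]:
        b=d['rect']; u=(b[0]*640,b[1]*480); print(n,round(d['conf'],2),np.round(u),round(b[2]*640),round(b[3]*480),np.round(world('wrist',u,z,s),3))
E
```

```text
time_s: 8.33
ee_pos: [0.4593, -0.1752, 0.1662]
tcp_rot: [[0.99, -0.142, 0.003], [-0.142, -0.99, 0.0], [0.003, -0.001, -1.0]]
wrist_force: [-0.5, -1.0, -0.5]
gripper_width: 0.0854
finger_force: 0.0
[ 0.45932504 -0.1751974   0.16616541]
counter 0.62 [318. 229.] 68 93 [ 0.461 -0.177  0.045]
plunger_top 0.69 [317. 236.] 41 38 [ 0.46  -0.175  0.062]
plunger 0.8 [318. 234.] 37 42 [ 0.46  -0.176  0.056]
drum 0.86 [313. 235.] 66 63 [ 0.458 -0.172  0.049]
counter_mark 0.84 [317. 228.] 65 91 [ 0.46  -0.176  0.04 ]
drum_bar 0.76 [317. 234.] 68 67 [ 0.459 -0.175  0.051]
bracket 0.62 [523. 157.] 164 123 [ 0.492 -0.333  0.04 ]
```

View pics/w2.png

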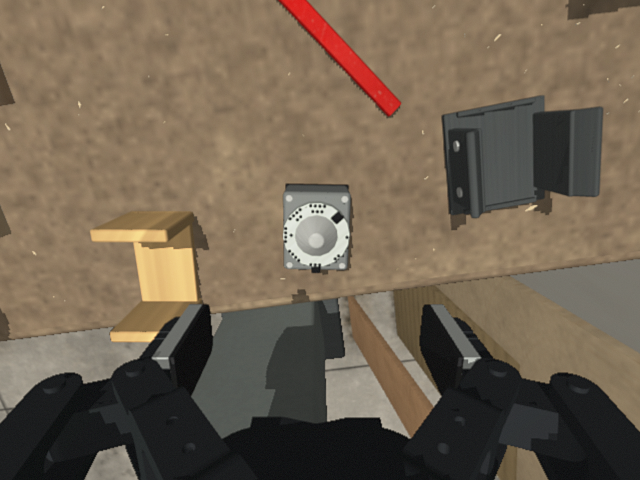

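The counter stands free at (318,232), with the empty cradle on the left and the bracket at about (523,157). I'll shut the fingers and come down onto the plunger.

```bash
python3 -m pendant '[[[0.0005,0,0,0],[0,0,0.01,0],[0,0,0.02,0],[0,0,0.03,0],[0,0,0.03,0],[0,0,0.025,0],[0,0,0.01,0],[0,0,0,0],[0,0,0,0],[0,0,0,0]]]' 0 40
```

```text
time_s: 9.57
ee_pos: [0.4603, -0.1754, 0.0663]
tcp_rot: [[0.99, -0.142, 0.002], [-0.142, -0.99, -0.0], [0.002, 0.0, -1.0]]
wrist_force: [-0.6, -0.1, 0.7]
gripper_width: -0.0002
finger_force: 0.0
```

```bash
python3 -m pendant '[[[0,0,0.005,0],[0,0,0.005,0],[0,0,0.004,0],[0,0,0,0],[0,0,0,0]]]'; python3 -m pendant '[[[0,0,0.001,0],[0,0,0,0],[0,0,0,0]]]'
```

```text
time_s: 9.98
ee_pos: [0.4607, -0.1755, 0.055]
tcp_rot: [[0.99, -0.141, 0.003], [-0.141, -0.99, -0.0], [0.003, 0.0, -1.0]]
wrist_force: [1.2, -0.6, 2.9]
gripper_width: -0.0005
finger_force: 1.7
time_s: 10.23
ee_pos: [0.4608, -0.1755, 0.0545]
tcp_rot: [[0.99, -0.141, 0.003], [-0.141, -0.99, -0.001], [0.003, 0.0, -1.0]]
wrist_force: [1.1, -0.0, 7.8]
gripper_width: -0.0001
finger_force: 3.5
```

```bash
python3 -m pendant '[[[0,0,0.001,0],[0,0,0,0],[0,0,0,0]]]'; python3 -m pendant '[[[0,0,-0.008,0],[0,0,-0.008,0],[0,0,0,0],[0,0,0,0]]]'; python3 -c "
from h import *
save('wrist','w3.png',(260,170,380,290),4)"
```

```text
time_s: 10.48
ee_pos: [0.4608, -0.1755, 0.0544]
tcp_rot: [[0.99, -0.141, 0.003], [-0.141, -0.99, -0.001], [0.003, 0.0, -1.0]]
wrist_force: [-0.5, 1.5, 12.7]
gripper_width: 0.0001
finger_force: 5.8
time_s: 10.82
ee_pos: [0.4587, -0.1752, 0.0652]
tcp_rot: [[0.99, -0.142, -0.001], [-0.142, -0.99, 0.0], [-0.001, -0.0, -1.0]]
wrist_force: [-0.1, 0.4, 0.2]
gripper_width: -0.0003
finger_force: 0.0
```

View pics/w3.png

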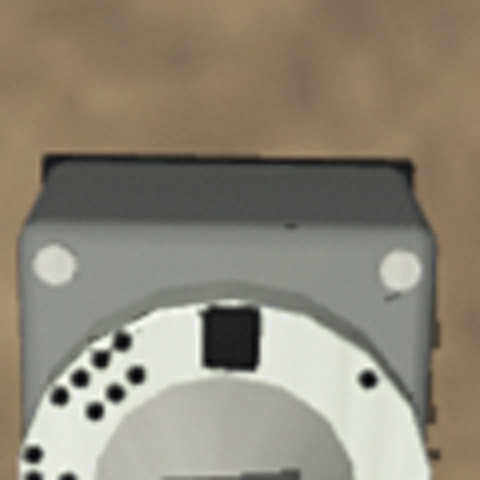

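The bar now stands at the top (232,338), opposite the mark, so one press gave one step and four remain.

```bash

python3 -m pendant '[[[0,0,0.005,0],[0,0,0.006,0],[0,0,0.005,0],[0,0,0,0],[0,0,0,0]]]' | grep -E 'ee_|wrist'; python3 -m pendant '[[[0,0,-0.008,0],[0,0,-0.008,0],[0,0,0,0],[0,0,0,0]]]'| grep -E 'ee_|wrist'
python3 -m pendant '[[[0,0,0.005,0],[0,0,0.006,0],[0,0,0.005,0],[0,0,0,0],[0,0,0,0]]]' | grep -E 'ee_|wrist'; python3 -m pendant '[[[0,0,-0.008,0],[0,0,-0.008,0],[0,0,0,0],[0,0,0,0]]]'| grep -E 'ee_|wrist'
python3 - <<'E'
from h import *
save('wrist','w4.png',(260,170,380,290),4)
E
```

```text
ee_pos: [0.4594, -0.1754, 0.0542]
wrist_force: [-5.1, 2.0, 18.6]
ee_pos: [0.4591, -0.1753, 0.065]
wrist_force: [0.2, -0.5, -0.2]
ee_pos: [0.4596, -0.1754, 0.0542]
wrist_force: [-4.8, 3.0, 18.3]
ee_pos: [0.459, -0.1753, 0.0649]
wrist_force: [-0.8, 1.2, 0.2]
```

View pics/w4.png

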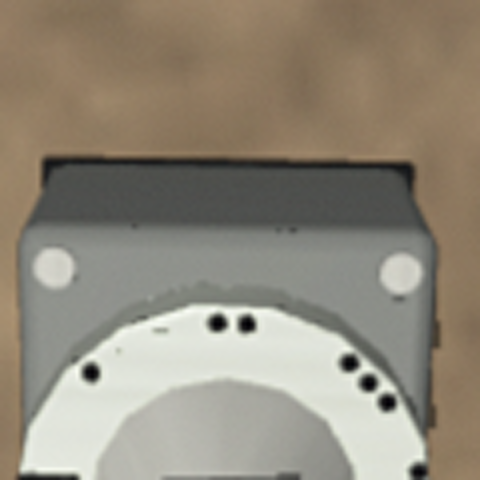

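Two dots are now at the far side, and the bar is at the left edge (48,478). Two steps remain.

```bash

python3 -m pendant '[[[0,0,0.005,0],[0,0,0.006,0],[0,0,0.005,0],[0,0,0,0],[0,0,0,0]]]' | grep -E 'ee_|wrist'; python3 -m pendant '[[[0,0,-0.008,0],[0,0,-0.008,0],[0,0,0,0],[0,0,0,0]]]'| grep -E 'ee_|wrist'
python3 -m pendant '[[[0,0,0.005,0],[0,0,0.006,0],[0,0,0.005,0],[0,0,0,0],[0,0,0,0]]]' | grep -E 'ee_|wrist'; python3 -m pendant '[[[0,0,-0.008,0],[0,0,-0.016,0],[0,0,-0.04,0],[0,0,-0.04,0],[0,0,-0.03,0],[0,0,0,0],[0,0,0,0],[0,0,0,0]]]' 1
python3 - <<'E'
from h import *
s=sensors.observe(); print(s['ee_pos'])
im=viewer.camera('wrist')
cv2.imwrite('pics/w5.png',cv2.resize(im[50:300,250:640],None,fx=2,fy=2,interpolation=cv2.INTER_CUBIC)[:,:,::-1])
for n,z in [('counter',.045),('plunger',.056),('drum',.049)]:
    for d in viewer.look_for('wrist',n)[:1]:
        b=d['rect']; u=(b[0]*640,b[1]*480); print(n,round(d['conf'],2),np.round(u),np.round(world('wrist',u,z,s),3))
E
```

```text
ee_pos: [0.4595, -0.1754, 0.0542]
wrist_force: [-5.2, 3.4, 18.2]
ee_pos: [0.4591, -0.1753, 0.065]
wrist_force: [-0.3, 0.9, -0.3]
ee_pos: [0.4596, -0.1754, 0.0542]
wrist_force: [-4.2, 2.5, 19.0]
time_s: 14.25
ee_pos: [0.4584, -0.1751, 0.1584]
tcp_rot: [[0.99, -0.142, -0.002], [-0.142, -0.99, 0.001], [-0.002, -0.0, -1.0]]
wrist_force: [0.8, -0.2, -1.0]
gripper_width: 0.0854
finger_force: 0.0
[ 0.45843946 -0.17512161  0.15843096]
counter 0.8 [319. 230.] [ 0.46  -0.177  0.045]
plunger 0.85 [318. 235.] [ 0.46  -0.176  0.056]
drum 0.86 [316. 235.] [ 0.459 -0.175  0.049]
```

View pics/w5.png

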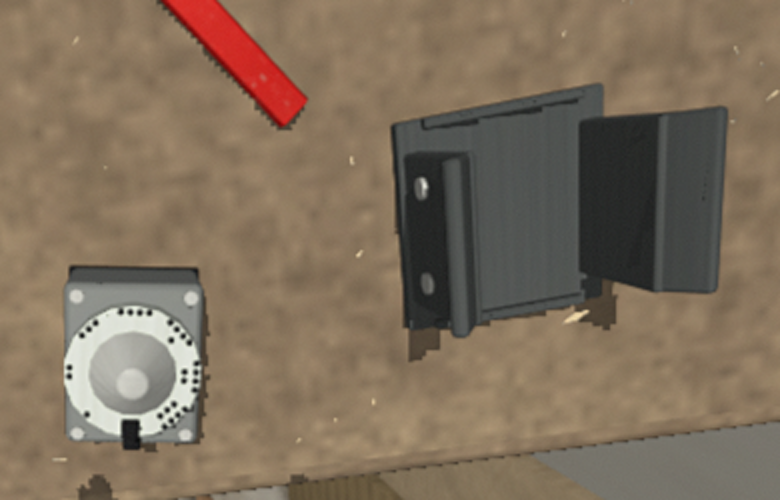

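The bar is at the mark (130,434), so the drum is at zero with the plunger up. Next I'll move over the bracket for a precise pose.

```bash
python3 -m pendant '[[[0.005,0.01,-0.01,0],[0.01,0.03,-0.02,0],[0.012,0.035,-0.02,0],[0.012,0.035,-0.02,0],[0.012,0.035,-0.02,0],[0.01,0.03,-0.01,0],[0.004,0.011,0,0],[0,0,0,0],[0,0,0,0]]]' 1
python3 - <<'E'
from h import *
s=sensors.observe(); print(s['ee_pos'],s['qpos'])
im=viewer.camera('wrist'); np.save('w6.npy',im)
for d in viewer.look_for('wrist','bracket')[:1]:
        b=d['rect']; u=(b[0]*640,b[1]*480); print(round(d['conf'],2),np.round(u),round(b[2]*640),round(b[3]*480),np.round(world('wrist',u,.04,s),3))
c,w=np.array(u,int),70
cv2.imwrite('pics/w6.png',cv2.resize(im[c[1]-w:c[1]+w,c[0]-w:c[0]+w],(560,560),interpolation=cv2.INTER_CUBIC)[:,:,::-1]); print(c-w)
E
```

```text
time_s: 15.2
ee_pos: [0.489, -0.33, 0.2386]
tcp_rot: [[0.99, -0.143, -0.002], [-0.143, -0.99, 0.001], [-0.002, -0.001, -1.0]]
wrist_force: [-0.0, -0.1, -0.6]
gripper_width: 0.0853
finger_force: 0.0
[ 0.48903408 -0.33004767  0.23860153] [-1.83206740e+01  1.84208250e+01 -3.89260539e+00 -4.20346443e-02
 -6.78183830e+01  1.00100205e+02]
0.59 [313. 203.] 106 97 [ 0.494 -0.327  0.04 ]
[243 133]
```

View pics/w6.png

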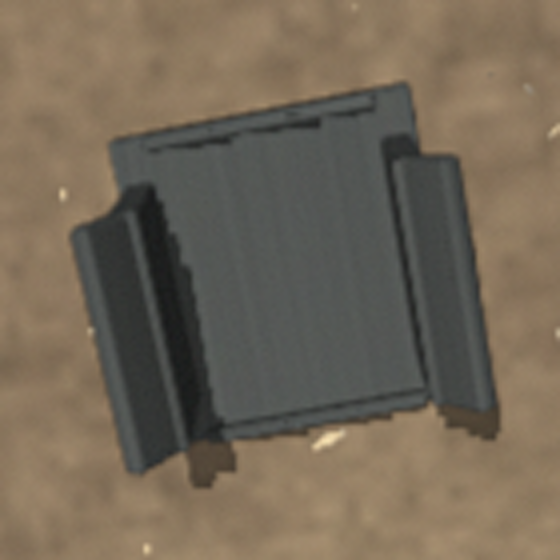

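The bracket is seen squarely from above. The floor's back corners are at (110,142) and (410,84), the left flare's outer edge runs (72,232)–(130,472), and the right one runs (460,157)–(497,408).

```bash
python3 - <<'E'
from h import *
s=sensors.observe(); print(s['ee_pos'])
f=lambda a,b,z: world('wrist',(a/4+243,b/4+133),z,s)[:2]
BL,BR=f(110,142,.01),f(410,84,.01); FL,FR=f(220,440,.009),f(432,404,.009)
L1,L2,R1,R2=f(72,232,.063),f(130,474,.063),f(460,157,.063),f(497,410,.063)
ang=lambda v:round(np.degrees(np.arctan2(v[1],v[0])),1)
print('back',BL,BR,np.hypot(*(BR-BL)),ang(BL-BR)-90,'front',FL,FR,ang(FL-FR)-90)
print('L',L1,L2,ang(L1-L2),np.hypot(*(L1-L2)),'R',R1,R2,ang(R1-R2),np.hypot(*(R1-R2)))
print('flare gap',(L1+L2-R1-R2)/2, 'centre flares',(L1+L2+R1+R2)/4)
for yaw in(3,4,5):
    a=np.radians(yaw); ex=np.array([np.cos(a),np.sin(a)]);ey=np.array([-ex[1],ex[0]])
    print(yaw,'x: back',ex@(BL+BR)/2,'front',ex@(FL+FR)/2,'y base',ey@BL,ey@BR,'y flare',ey@(L1+L2)/2,ey@(R1+R2)/2,'flx',ex@L1,ex@L2,ex@R1,ex@R2)
E
```

```text
[ 0.48909657 -0.32907551  0.23887332]
back [ 0.5296459  -0.28728894] [ 0.53315619 -0.36479972] 0.07759022029421643 2.5999999999999943 front [ 0.446163   -0.30243632] [ 0.44818813 -0.36087818] 2.0
L [ 0.51647672 -0.28278515] [ 0.45817956 -0.28553714] 2.7 0.058362072395305005 R [ 0.5207183  -0.37023456] [ 0.46166297 -0.37253911] 2.2 0.05910027298129683
flare gap [-0.0038625   0.08722569] centre flares [ 0.48925939 -0.32777399]
3 x: back 0.5136089370809666 front 0.42920512661897275 y base -0.3146147464965449 -0.39220300942880276 y flare -0.3092764917026181 -0.3965847931356936 flx 0.500969071213479 0.44260778443226617 0.5006280930950683 0.4415330912851342
4 x: back 0.5073628765753795 front 0.4229510270456265 y base -0.3235353503087026 -0.40110217768838535 y flare -0.31746323078968924 -0.40474588131041533 flx 0.49549250970017483 0.43714539655075585 0.49362359824005847 0.4345513724350025
5 x: back 0.500962268422653 front 0.4165680924922235 y base -0.33235740211899895 -0.4098791663390801 y flare -0.3255532675013265 -0.41278367996882853 flx 0.48986501636847235 0.4315498499467337 0.4864687408551856 0.42743728502723344
```

```bash
python3 -m pendant '[[[-0.006,-0.018,0,0],[-0.012,-0.035,0,0],[-0.0135,-0.0395,0,0],[-0.0135,-0.0395,0,0],[-0.012,-0.035,0,0],[-0.006,-0.0185,0,0],[0,0,0,0.077],[0,0,0,0.077],[0,0,0,0.077],[0,0,0,0.077],[0,0,0,0.077],[0,0,0,0.077],[0,0,0,0.077],[0,0,0,0.077],[0,0,0,0.077],[0,0,0,0.077],[0,0,0,0.077],[0,0,0,0.077],[0,0,0,0.076],[0,0,0,0]]]' 1
python3 - <<'E'
from h import *
s=sensors.observe(); print(s['ee_pos'],s['qpos'],np.degrees(np.arctan2(s['tcp_rot'][1][0],s['tcp_rot'][0][0])))
im=viewer.camera('wrist')
cv2.imwrite('pics/w7.png',cv2.resize(im[140:300,240:400],(640,600)[::-1] if 0 else (600,600),interpolation=cv2.INTER_CUBIC)[:,:,::-1])
for n,z in [('counter',.045),('plunger_top',.062),('plunger',.056),('drum',.049)]:
    for d in viewer.look_for('wrist',n)[:1]:
        b=d['rect']; u=(b[0]*640,b[1]*480); print(n,round(d['conf'],2),np.round(u),np.round(world('wrist',u,z,s),4))
E
```

```text
time_s: 16.97
ee_pos: [0.4602, -0.1749, 0.2396]
tcp_rot: [[-0.142, -0.99, -0.001], [-0.99, 0.142, 0.0], [-0.0, 0.001, -1.0]]
wrist_force: [-0.6, 0.1, -0.1]
gripper_width: 0.0854
finger_force: 0.0
[ 0.46024496 -0.1749279   0.23955236] [-1.87878539e+00  8.68597190e+00 -1.68365366e+01 -1.17931877e-02
 -6.45165387e+01 -6.28544486e+00] -98.16931009468077
counter 0.92 [320. 205.] [ 0.4551 -0.178   0.045 ]
plunger_top 0.92 [319. 210.] [ 0.4564 -0.1768  0.062 ]
plunger 0.62 [320. 210.] [ 0.4559 -0.1757  0.056 ]
drum 0.64 [318. 209.] [ 0.4581 -0.1755  0.049 ]
```

View pics/w7.png

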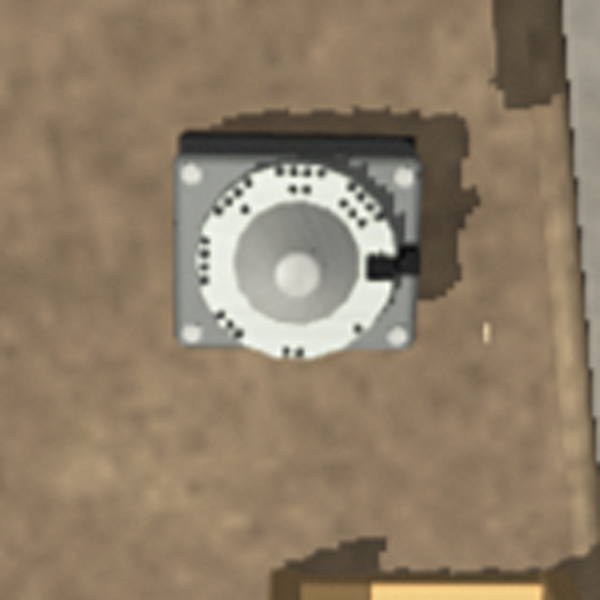

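The box is square to the tool at crop (298,255), with the bar still at the mark (390,263). I'll shift 2 mm, descend and grip.

```bash
python3 -m pendant '[[[0.0005,0.0025,0.015,0],[0,0,0.035,0],[0,0,0.035,0],[0,0,0.035,0],[0,0,0.035,0],[0,0,0.035,0],[0,0,0.035,0],[0,0,0.03,0],[0,0,0.017,0],[0,0,0.008,0],[0,0,0,0],[0,0,0,0]]]' 1;  python3 -m pendant '[[[0,0,0,0],[0,0,0,0],[0,0,0,0],[0,0,0,0],[0,0,0,0],[0,0,0,0],[0,0,0,0]]]' 0 50
```

```text
time_s: 18.22
ee_pos: [0.4594, -0.1761, 0.0161]
tcp_rot: [[-0.141, -0.99, 0.001], [-0.99, 0.141, -0.0], [0.0, -0.001, -1.0]]
wrist_force: [0.2, 0.1, -0.3]
gripper_width: 0.0853
finger_force: 0.0
time_s: 18.8
ee_pos: [0.4588, -0.1761, 0.0171]
tcp_rot: [[-0.142, -0.99, 0.001], [-0.99, 0.142, -0.0], [0.0, -0.001, -1.0]]
wrist_force: [-2.2, 1.8, 6.1]
gripper_width: 0.0627
finger_force: 56.5
```

```bash
python3 -m pendant '[[[0,0,-0.01,0],[0,0,-0.02,0],[0,0,-0.02,0],[0,0,-0.02,0],[0,0,-0.02,0],[0,0,-0.02,0],[0,0,0,-0.04],[0,0,0,-0.04],[0,0,0,-0.037],[0.015,-0.0025,0,0],[0.028,-0.0045,0,0],[0.033,-0.0055,0,0],[0.035,-0.005,0,0],[0.035,-0.005,0,0],[0.028,-0.0045,0,0],[0.017,-0.003,0,0],[0,0,0,0],[0,0,0,0]]]' 0 60
python3 - <<'E'
from h import *
s=sensors.observe(); print(s['ee_pos'],np.degrees(np.arctan2(s['tcp_rot'][1][0],s['tcp_rot'][0][0])))
save('wrist','w8.png')
E
```

```text
time_s: 20.3
ee_pos: [0.4884, -0.3279, 0.1033]
tcp_rot: [[0.039, -0.999, -0.001], [-0.999, -0.039, 0.001], [-0.001, 0.001, -1.0]]
wrist_force: [-1.3, 0.0, -3.8]
gripper_width: 0.0624
finger_force: 68.5
[ 0.48838016 -0.32790071  0.10332169] -87.74275640625667
```

View pics/w8.png

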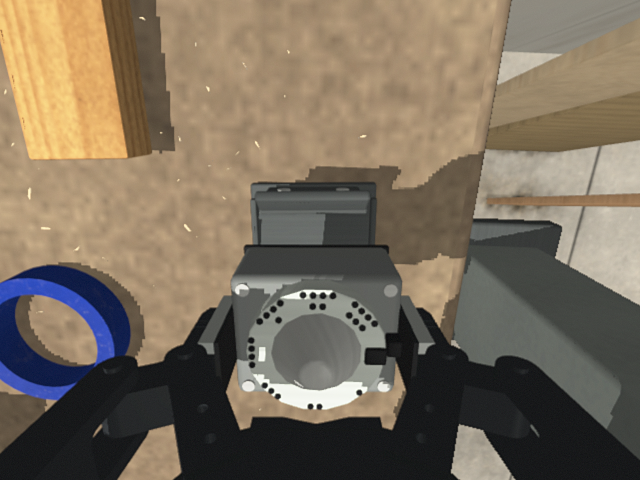

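The counter is held over the bracket: its columns (232–400) are centred on the bracket's (251–377) and square to it, with the bar still at the mark (385,355). I'll lower it in stages.

```bash
python3 -m pendant '[[[0,0,0.01,0],[0,0,0.014,0],[0,0,0.014,0],[0,0,0.012,0],[0,0,0.01,0],[0,0,0.008,0],[0,0,0,0],[0,0,0,0]]]' | grep -E 'ee_|wri';python3 -m pendant '[[[0,0,0.006,0],[0,0,0.006,0],[0,0,0.006,0],[0,0,0.005,0],[0,0,0,0],[0,0,0,0]]]'| grep -E 'ee_|wri'
```

```text
ee_pos: [0.489, -0.3277, 0.0488]
wrist_force: [0.1, 0.1, -4.4]
ee_pos: [0.489, -0.3277, 0.0306]
wrist_force: [0.0, 0.9, -3.3]
```

```bash
python3 -m pendant '[[[0,0,0.003,0],[0,0,0.002,0],[0,0,0.001,0],[0,0,0,0],[0,0,0,0]]]' | grep -E 'ee_|wri';python3 -m pendant '[[[0,0,0.001,0],[0,0,0,0],[0,0,0,0]]]'| grep -E 'ee_|wri'
```

```text
ee_pos: [0.4892, -0.3278, 0.0262]
wrist_force: [-0.2, -0.4, -4.0]
ee_pos: [0.4891, -0.3277, 0.0253]
wrist_force: [-0.4, 0.8, -4.1]
```

```bash
python3 -m pendant '[[[0,0,0.001,0],[0,0,0,0],[0,0,0,0]]]' | grep -E 'ee_|wri';python3 -m pendant '[[[0,0,0.0008,0],[0,0,0,0],[0,0,0,0]]]'| grep -E 'ee_|wri'
```

```text
ee_pos: [0.4892, -0.3278, 0.0252]
wrist_force: [-1.6, 0.8, 2.6]
ee_pos: [0.4892, -0.3278, 0.0252]
wrist_force: [-2.9, 2.8, 7.0]
```

```bash
python3 -m pendant '[[[0,0,0,0],[0,0,0,0],[0,0,0,0],[0,0,0,0],[0,0,0,0],[0,0,-0.01,0],[0,0,-0.025,0],[0,0,-0.035,0],[0,0,-0.035,0],[0,0,-0.035,0],[0,0,-0.03,0],[0,0,-0.015,0],[0,0,0,0],[0,0,0,0]]]' 1
python3 - <<'E'
from h import *
s=sensors.observe()
im=viewer.camera('wrist')
cv2.imwrite('pics/w9.png',cv2.resize(im[120:300,230:410],(600,600),interpolation=cv2.INTER_CUBIC)[:,:,::-1])
for n,z in [('counter',.053),('plunger_top',.07),('plunger',.064),('drum',.057)]:
    for d in viewer.look_for('wrist',n)[:1]:
        b=d['rect']; u=(b[0]*640,b[1]*480); print(n,round(d['conf'],2),np.round(u),np.round(world('wrist',u,z,s),4))
E
```

```text
time_s: 23.85
ee_pos: [0.4893, -0.3277, 0.1727]
tcp_rot: [[0.041, -0.999, 0.002], [-0.999, -0.041, -0.0], [0.0, -0.002, -1.0]]
wrist_force: [-0.3, -0.4, -1.2]
gripper_width: 0.085
finger_force: 0.0
counter 0.57 [317. 230.] [ 0.4884 -0.3285  0.053 ]
plunger_top 0.73 [316. 235.] [ 0.4895 -0.329   0.07  ]
plunger 0.97 [317. 233.] [ 0.4884 -0.3293  0.064 ]
drum 0.76 [316. 232.] [ 0.4895 -0.3278  0.057 ]
```

View pics/w9.png

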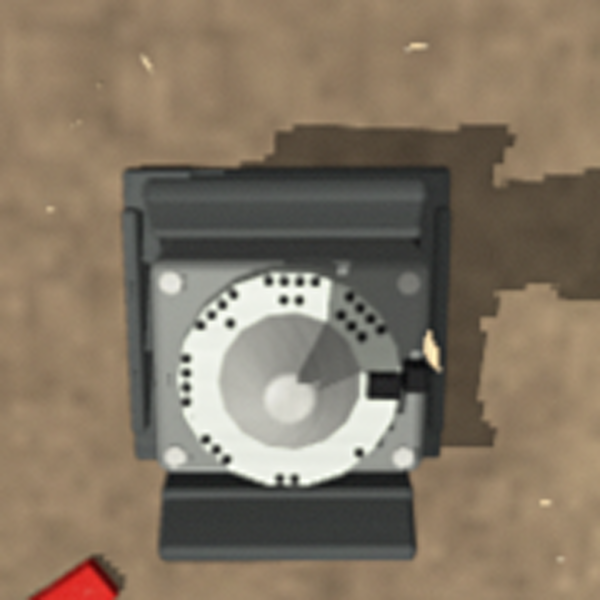

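The counter sits flat and square between the cheeks and lips, with the bar at the mark (390,382) and the plunger up. It has been let go.

```bash
python3 -c "
from plant import r
print(r.close_job())"
```

```text
the job is handed in; nothing more can be done
None
```

The counter is in the steel bracket, flat and square between the cheeks, with the drum at zero, the plunger up and the gripper let go; I handed the job in at about 24 s, and no verdict was returned.

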